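Load the laser cleaning station with steel blanks

TASK

Pull the sliding pan of the laser cleaning station all the way out from under the lens, pour all eight steel blanks from the steel cup into the pan and stand the empty cup upright back on its round rubber pad. Then push the loaded pan fully home under the lens again; leave the bottle, the tin and the power meter where they stand.

Things in the scene. Friction and masses are not known exactly. Their poses are not given: they have to be found in the camera images.
- pan (a joint): how far the pan is out, in m: 0 = fully home under the lens, 0.20 = fully out at its stop. It slides level along the +y axis of pan_floor, drags with about 2 N (more when moved faster) and stays where it is left. At the start it stands 10 to 50 mm out
- pan_floor (a point): the centre of the inner floor of the pan, 30 mm above the table. The pan is an open aluminium tray with a dark floor, outside 150 mm (its x) by 140 mm (its y) by 55 mm high, walls 4 mm, so its rim is 51 mm above this point. Axes: z up, y points the way the pan slides out (away from the column; roughly to the robot's left, +y of the world, give or take 0.25 rad), x across
- pan_handle (a point): the grip on the pan: 48 mm above the pan's underside (74 mm above the table), on an upright steel block fixed to a 50 mm wide tongue 145 mm from the pan's centre on its +y side. The block is 14 mm thick in the pan's x, 26 mm in the pan's y, and stands free upward from the tongue; its top is 20 mm above this point and the tongue 40 mm below it. It is gripped from above across its 14 mm. Same axes as pan_floor
- lens (a point): centre of the underside of the black lens of the fixed scan head, 205 mm above the table, straight above the pan's centre when the pan is home. Lens radius 54 mm; above it (from 280 mm up) a 120 mm square white head, on a grey column 155 mm behind on the -y side, 444 mm high. Do not run into it. Same axes as pan_floor
- cup_mid (a point): middle of the open steel cup, on its axis, half-way up. Cup 85 mm high, outside diameter 60 mm, straight-sided, wall 3 mm, bottom 4 mm; z points to its mouth. Empty mass about 0.18 kg, stiff, no handle: gripped firmly across its body. It starts upright on the pad with the eight blanks lying in its lower 35 mm
- pad: fixed black rubber disc on the table, 110 mm across, 4 mm thick; origin at the centre of its underside, on the table. The cup's place. It may lie nearer to the middle of the table, with the bottle to its left, or the other way round
- bottle: closed white bottle with a black cap, 60 mm across, 125 mm high, origin at the centre of its underside; bystander, leave standing where it is
- tin: closed round aluminium tin, 70 mm across, 60 mm high, origin at the centre of its underside; bystander, leave alone
- meter: grey power meter box lying on the table, 70 mm (its x) by 120 mm (its y) by 30 mm high, origin at the centre of its underside; bystander, leave alone
- blank0_center (a point): centre of one of the eight equal steel blanks: solid round slug 15 mm across, 14 mm long, 19 g, smooth: they slide on steel at a slope of about 20 degrees
- blank1_center (a point): centre of one of the eight equal steel blanks: solid round slug 15 mm across, 14 mm long, 19 g, smooth: they slide on steel at a slope of about 20 degrees
- blank2_center (a point): centre of one of the eight equal steel blanks: solid round slug 15 mm across, 14 mm long, 19 g, smooth: they slide on steel at a slope of about 20 degrees
- blank3_center (a point): centre of one of the eight equal steel blanks: solid round slug 15 mm across, 14 mm long, 19 g, smooth: they slide on steel at a slope of about 20 degrees
- blank4_center (a point): centre of one of the eight equal steel blanks: solid round slug 15 mm across, 14 mm long, 19 g, smooth: they slide on steel at a slope of about 20 degrees
- blank5_center (a point): centre of one of the eight equal steel blanks: solid round slug 15 mm across, 14 mm long, 19 g, smooth: they slide on steel at a slope of about 20 degrees
- blank6_center (a point): centre of one of the eight equal steel blanks: solid round slug 15 mm across, 14 mm long, 19 g, smooth: they slide on steel at a slope of about 20 degrees
- blank7_center (a point): centre of one of the eight equal steel blanks: solid round slug 15 mm across, 14 mm long, 19 g, smooth: they slide on steel at a slope of about 20 degrees
Mind the look-alikes: they are no part of the job. What is shaped like the part that bears cup_mid but blue, purple or red is not meant.

How it is judged:
On the way, in this order (a step that is already met when the one before it is completed fails the run):
1. the pan is pulled out (170 mm or more of its 200 mm) (value of joint pan above 0.17 m), for 0.2 s.
2. the cup is tipped over the pan (more than 70 degrees, the cup's middle within 150 mm of the pan's centre, seen from above) (value of joint pan above 0.17 m and angle between cup_mid's own z axis and vertical above 1.22 rad and horizontal distance between cup_mid and pan_floor below 0.15 m), for 0.1 s.
3. all eight blanks lie in the pan (x of blank0_center in the frame of pan_floor between -0.071 and 0.071 m and y of blank0_center in the frame of pan_floor between -0.066 and 0.066 m and z of blank0_center in the frame of pan_floor between 0 and 0.05 m and x of blank1_center in the frame of pan_floor between -0.071 and 0.071 m and y of blank1_center in the frame of pan_floor between -0.066 and 0.066 m and z of blank1_center in the frame of pan_floor between 0 and 0.05 m and x of blank2_center in the frame of pan_floor between -0.071 and 0.071 m and y of blank2_center in the frame of pan_floor between -0.066 and 0.066 m and z of blank2_center in the frame of pan_floor between 0 and 0.05 m and x of blank3_center in the frame of pan_floor between -0.071 and 0.071 m and y of blank3_center in the frame of pan_floor between -0.066 and 0.066 m and z of blank3_center in the frame of pan_floor between 0 and 0.05 m and x of blank4_center in the frame of pan_floor between -0.071 and 0.071 m and y of blank4_center in the frame of pan_floor between -0.066 and 0.066 m and z of blank4_center in the frame of pan_floor between 0 and 0.05 m and x of blank5_center in the frame of pan_floor between -0.071 and 0.071 m and y of blank5_center in the frame of pan_floor between -0.066 and 0.066 m and z of blank5_center in the frame of pan_floor between 0 and 0.05 m and x of blank6_center in the frame of pan_floor between -0.071 and 0.071 m and y of blank6_center in the frame of pan_floor between -0.066 and 0.066 m and z of blank6_center in the frame of pan_floor between 0 and 0.05 m and x of blank7_center in the frame of pan_floor between -0.071 and 0.071 m and y of blank7_center in the frame of pan_floor between -0.066 and 0.066 m and z of blank7_center in the frame of pan_floor between 0 and 0.05 m), for 0.2 s.
4. the cup stands upright on its pad again and is let go (horizontal distance between cup_mid and pad below 0.03 m and angle between cup_mid's own z axis and vertical below 0.1 rad and height (world z) of cup_mid between 0.042 and 0.052 m and contact force between cup and the fingers below 0.1 N), for 0.2 s.
5. the pan is home again with the blanks in it (all of step 3 and value of joint pan below 0.008 m), for 0.2 s.
At the end, for the whole second after the job is handed in: The pan is home (within 8 mm) with all eight blanks inside it, below its rim; the cup stands still and upright (within 6 degrees) on the rubber pad, its axis within 30 mm of the pad's centre, let go (all of step 4 and all of step 5 and linear speed of cup below 0.03 m/s); the robot touches nothing.
It fails at once if the white bottle is shifted more than 25 mm or tipped (distance of bottle from where it was at the start of the episode above 0.025 m or angle between bottle's own z axis and vertical above 0.3 rad).
It fails at once if the flat tin is shifted more than 25 mm or tipped (distance of tin from where it was at the start of the episode above 0.025 m or angle between tin's own z axis and vertical above 0.3 rad).
It fails at once if the power meter is shifted more than 25 mm or tipped (distance of meter from where it was at the start of the episode above 0.025 m or angle between meter's own z axis and vertical above 0.3 rad).
It also fails if it takes over 72 s, if anything falls off the work surface, if the arm or the gripper's body presses on something with over 40 N, if the wrist force passes 120 N, or if a joint passes its speed limit or range.

ROBOT

A 7-joint arm with a two-finger parallel gripper is mounted at the origin on the work surface. World frame = base frame: x ahead of the robot, y to its left, z up, the work surface at z = 0. Lengths are in m, angles in rad, forces in N, time in s.
With the tool pointing down it reaches from about 0.35 to 0.9 m from the base axis. Payload 19.9 kg.
Tool frame: the origin (TCP) lies at the centre of the arm's flange, where the gripper is bolted on; the fingertips stand 199 mm ahead of it and the grasp point (between the pads) lies 180 mm ahead of it; z points along the fingers, y is the line along which they close (so a half turn about z gives the same grasp; the last joint's range is limited). The gripper opens to 94 mm and grips with 3 to 60 N. Pads are 16 mm wide; open, the fingers measure 119 mm over their backs; the gripper's body (75 mm by 177 mm) begins 78 mm behind the grasp point.
Start: joints at [-1.228, 0.417, -0.01, 1.614, 0.005, 1.111, -0.053], TCP at [0.235, 0.579, 0.405] pointing down, gripper open.
Joint ranges: [-2.81, 2.81], [-0.39, 2.02], [-1.27, 1.25], [0.06, 2.57], [-1.19, 4.33], [0.19, 2], [-2.82, 2.82]. Speed limits (rad/s): [1.89, 1.89, 2.39, 2.39, 3.01, 3.01, 3.01].

INTERFACE

Orientations are given as a unit quaternion [w, x, y, z].
In Python, from station import env, cams, job gives the robot as it stands.
- The arm moves only by the shell command python3 -m crank 'ROWS' [FORCE]. ROWS is JSON, a list of rows, each a list of 3 entries, a list of its own where there are three numbers: the shift along the tool's x, y, z in units of 25 mm (1.0 is 25 mm), then the turn about the tool's z in units of 6 degrees (1.0 is 6 degrees), then the opening, from 0 (shut) to 1 (fully open). In form: [[[x, y, z], turn, gripper], ...]. A call has 1 to 8 rows; each row shifts and turns the commanded pose from where the row before left it, along the tool's axes as they then stand; what a row does not reach is not made up. A row lasts 1/8 s, in which the tool goes at most 62.5 mm and 10.7 degrees, less where a joint would pass 70% of its speed; a pose out of reach is approached as far as the arm can. A call is refused whole if a number of a shift passes 1 or a number of a turn 1, either way. A call with a gripper value outside its range is refused whole. The fingers move at their own pace and stop on an object; FORCE is the grip in N (left out, the last holds). Time passes only in rows, so rows that do not move let the fingers close. It gives the time, the measured TCP pose, the force and the opening at its end, in the units of the state.
- env.sense(): the state, without advancing time (a new reading comes with each control period).
- cams.capture(name): name is "side" or "top"; returns a dict with "img" (420x560x3 uint8, blue, green, red), "camera_matrix" (3x3 intrinsics, pixels), "dist_coeffs" ([k1, k2, p1, p2, k3] as OpenCV has them; the pictures are not rectified), "view" (4x4, takes a point from world to camera coordinates). Camera axes: x right, y down, z forward; pixel columns grow to the right and rows downward; lengths in m; the calibration is good to about 2 mm. A picture is of the moment at which its call begins. There is no depth.
- job.sign_off(): hands the job in, once; it reports no verdict.
Trained networks look in the newest picture that a camera, given by its name, has taken for a name from the list of things; names that differ only in an ending like _2 or _b are one class to them, and where a whole thing is asked for, a point or a joint stands for the part that bears it (a point fixed in the world has none). Each returns a list of dicts, best first, with "p" (0 to 1); they miss things now and then, are a little off and sometimes report something else, mostly with a low value. They report only what shows in the picture. A call takes as long as a camera call. They do not tell look-alikes from the thing itself.
- cams.look_for(camera, thing): "location" ([column, row] in pixels, amid what is visible of it).
- cams.trace(camera, thing): "pixels" (420x560 bool, what is visible of it) and "location" ([column, row] in pixels, amid what is visible of it).
- cams.mark_of(camera, thing): "location" ([column, row] in pixels: a listed point, or the origin of a listed thing).
The state is a dict: "time_s": time; "joints": joint angles; "qd": joint speeds; "joint_efforts": joint torques, N m; "eef_pos": TCP position; "orientation": TCP orientation; "ft_force": force on the tool from outside, world axes, zero at the start; "torque": the same for the moment, N m; "finger_gap": finger opening in m.
Only numpy, scipy, OpenCV 4.12 (cv2) and the standard library are available. Lean on these libraries where they do the work, as an engineer would, in place of code of your own. Each camera call takes 0.05 s, during which the arm holds its last target. There are 200 camera calls.

## Working session

There is one attempt and no reset: what is moved stays moved. The work goes in short steps, Python scripts to look and compute and a shell command to move; the robot and the scene stay as the last step left them, time stands still between calls to the robot, and variables do not carry over. Pictures are saved under pics/ and viewed, on a budget of 10 in all, crops included, one or two more only if the job needs it, and the job is handed in when it is done.

```bash
mkdir -p pics; cat > h.py <<'E'
import numpy as np, cv2, warnings
from station import env, cams, job
def cap(n):
    c=cams.capture(n); return c
def und(c,p):
    return cv2.undistortPoints(np.array([[p]],float),c["camera_matrix"],np.array(c["dist_coeffs"]))[0,0]
def ray(c,p):
    V=np.array(c["view"]);R,t=V[:3,:3],V[:3,3];d=R.T@np.r_[und(c,p),1]
    return -R.T@t,d
def atz(c,p,z):
    o,d=ray(c,p);return o+d*(z-o[2])/d[2]
def tri(a,p,b,q):
    o1,d1=ray(a,p);o2,d2=ray(b,q)
    s=np.linalg.lstsq(np.c_[d1,-d2],o2-o1,rcond=None)[0]
    x,y=o1+d1*s[0],o2+d2*s[1];return (x+y)/2,np.linalg.norm(x-y)
def proj(c,P):
    V=np.array(c["view"]);r=cv2.Rodrigues(V[:3,:3])[0]
    return cv2.projectPoints(np.array([P],float),r,V[:3,3],c["camera_matrix"],np.array(c["dist_coeffs"]))[0][0,0]
E
python3 - <<'E'
from h import *
np.set_printoptions(precision=3,suppress=True)
C={n:cap(n) for n in("side","top")}
for n in C: cv2.imwrite(f"pics/{n}0.png",C[n]["img"])
for t in("pan_floor","pan_handle","lens","cup_mid","pad","bottle","tin","meter"):
    for n in C:
        print(t,n,[(np.round(d["location"],1).tolist(),round(float(d["p"]),2)) for d in cams.mark_of(n,t)[:4]])
for n in C:
    V=np.array(C[n]["view"]);print(n,-V[:3,:3].T@V[:3,3])
print(env.sense())
E
```

```text
pan_floor side [([261.8, 216.1], 0.16)]
pan_floor top [([444.0, 231.3], 0.74), ([219.6, 234.0], 0.52)]
pan_handle side []
pan_handle top [([388.2, 223.7], 0.94)]
lens side []
lens top []
cup_mid side [([220.8, 220.6], 0.96), ([214.1, 199.6], 0.78), ([264.4, 181.7], 0.76), ([258.7, 206.3], 0.57)]
cup_mid top [([182.7, 205.1], 0.83), ([247.6, 277.8], 0.81), ([193.4, 278.4], 0.73), ([223.0, 231.6], 0.63)]
pad side [([258.7, 214.9], 0.4)]
pad top [([227.2, 230.1], 0.72)]
bottle side [([257.4, 216.9], 0.69), ([234.9, 185.3], 0.61)]
bottle top [([136.4, 253.8], 0.65)]
tin side [([314.7, 190.3], 0.56)]
tin top [([281.4, 161.6], 0.66)]
meter side [([318.3, 235.5], 0.56)]
meter top [([280.3, 160.0], 0.67)]
side [ 0.476 -0.898  0.849]
top [ 0.385 -0.013  1.159]
{'time_s': 0.9, 'joints': array([-1.228,  0.417, -0.01 ,  1.614,  0.005,  1.111, -0.053]), 'qd': array([ 0.001,  0.   , -0.001, -0.   ,  0.001, -0.002,  0.001]), 'joint_efforts': array([  0.001, -85.101,   0.639, -42.629,  -0.049,   0.014,   0.   ]), 'eef_pos': array([0.235, 0.579, 0.405]), 'orientation': array([ 0.   ,  0.191,  0.982, -0.   ]), 'ft_force': array([ 0.269, -0.228, -0.627]), 'torque': array([-0.021, -0.024,  0.023]), 'finger_gap': 0.09386026226636832}
```

```bash
python3 -c "
import cv2,numpy as np
a=cv2.imread('pics/side0.png');b=cv2.imread('pics/top0.png')
" ; ls; python3 -m crank --help 2>&1 | head -20
```

```text
h.py
pics
invalid input: not JSON, or not a number
```

View pics/side0.png

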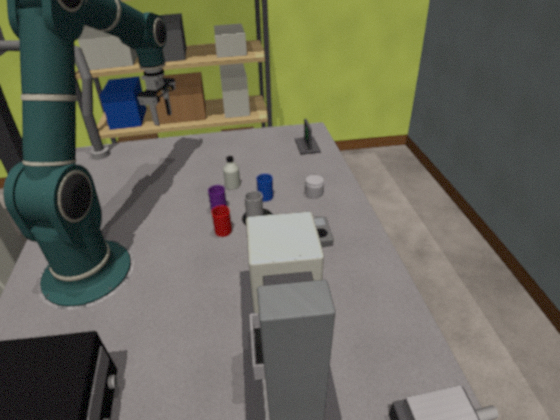

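View pics/top0.png

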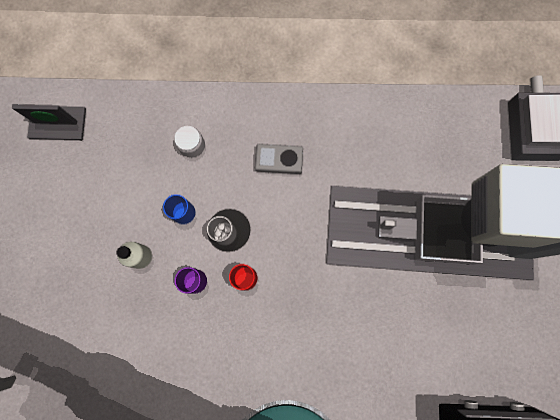

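```bash
python3 - <<'E'
from h import *
np.set_printoptions(precision=3,suppress=True)
C={n:cap(n) for n in("side","top")}
T=C["top"];S=C["side"]
print("cup tri",tri(T,(223,231.6),S,(258.7,206.3)))
print("cup top z.046",atz(T,(223,231.6),.0465),"side",atz(S,(258.7,206.3),.0465))
print("pad",atz(T,(227.2,230.1),0))
print("handle",atz(T,(388.2,223.7),.074))
for n,p,z in(("blue",(178,209),.046),("purple",(190,280),.046),("red",(243,277),.046),("bottle",(136.4,253.8),0),("tin",(188,141),.06),("meter",(279,158),.03)): print(n,atz(T,p,z))
# pan rim corners visible: outer
g=cams.trace("top","pan_floor")
for d in g[:2]: print(d["p"],d["location"],cv2.boxPoints(cv2.minAreaRect(np.argwhere(d["pixels"])[:,::-1].astype(np.float32))).tolist())
im=T["img"]
a=cv2.resize(im[180:300,160:280],(480,480),interpolation=cv2.INTER_CUBIC)
b=cv2.resize(im[170:290,320:400+40],(320*480//480,480)) if 0 else cv2.resize(im[170:290,320:500],(720//1,480))[:, :320*2]
b=cv2.resize(im[160:290,320:560],(800,433),interpolation=cv2.INTER_CUBIC)
cv2.imwrite("pics/c1.png",cv2.resize(np.hstack([cv2.resize(a,(433,433)),b]),(800,281)) if 0 else b)
cv2.imwrite("pics/c0.png",a)
E
```

```text
cup tri (array([0.545, 0.164, 0.044]), np.float64(0.019192918097482196))
cup top z.046 [0.535 0.163 0.046] side [0.554 0.163 0.046]
pad [0.545 0.16  0.   ]
handle [ 0.558 -0.232  0.074]
blue [0.588 0.277 0.046]
purple [0.417 0.236 0.046]
red [0.427 0.11  0.046]
bottle [0.481 0.385 0.   ]
tin [0.759 0.259 0.06 ]
meter [0.728 0.033 0.03 ]
0.6 [436.7, 231.2] [[376.2567138671875, 257.32025146484375], [380.86651611328125, 191.24652099609375], [486.28363037109375, 198.6011962890625], [481.673828125, 264.6749267578125]]
```

View pics/c0.png

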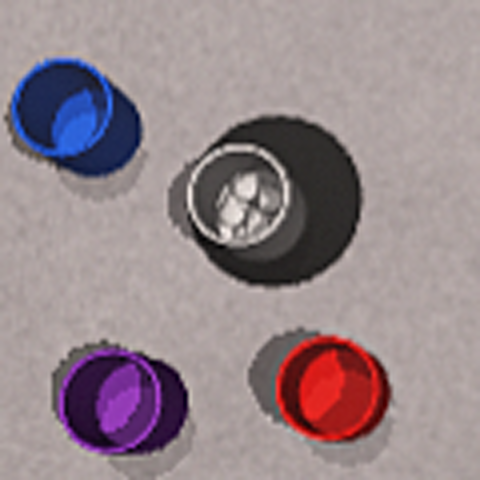

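View pics/c1.png

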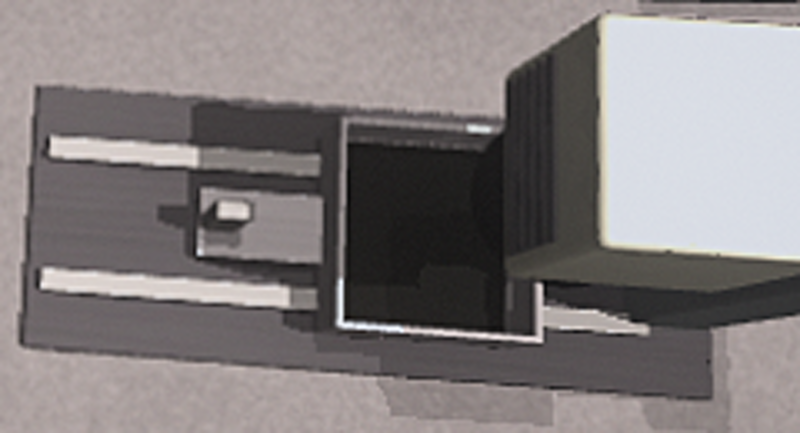

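```bash
python3 - <<'E'
from h import *
np.set_printoptions(precision=4,suppress=True)
T=cap("top")
print("cup",atz(T,(219.5,228.75),.089),"pad",atz(T,(228.75,230),.004))
A,B,D=[atz(T,p,.081) for p in((422.6,195.1),(420.8,257.8),(482.9,262.3))]
print(A,B,D,np.linalg.norm(A-B),np.linalg.norm(D-B))
y=(B-D)/np.linalg.norm(B-D); print("yaw y",np.arctan2(-y[0],y[1]), "x edge yaw",np.arctan2((A-B)[1],(A-B)[0]))
c=(A+D)/2;print("centre",c,"handle from centre",c+.145*y,"handle",atz(T,(390.2,223),.094))
for p in((331,186.3),(326.3,264)): print("base",atz(T,p,0.02))
E
```

```text
cup [0.5355 0.1651 0.089 ] pad [0.5448 0.1557 0.004 ]
[ 0.6271 -0.3127  0.081 ] [ 0.4785 -0.3036  0.081 ] [ 0.4716 -0.4443  0.081 ] 0.14888413560988398 0.14077428759983476
yaw y -0.04899880088464289 x edge yaw -0.061021985745614155
centre [ 0.5494 -0.3785  0.081 ] handle from centre [ 0.5565 -0.2337  0.081 ] handle [ 0.5564 -0.2324  0.094 ]
base [ 0.6593 -0.1005  0.02  ]
base [ 0.4635 -0.0898  0.02  ]
```

Candidates for the cup in the top picture are steel (221,231), blue (178,209), purple (190,280) and red (243,277). The steel one, on the black pad with the blanks in it, is the cup to use. Next I turn the tool and go to the handle.

```bash
python3 -m crank '[[[0,0,0],1,1],[[0,0,0],1,1],[[0,0,0],1,1],[[0,0,0],1,1],[[0,0,0],1,1],[[0,0,0],1,1]]'; python3 -m crank '[[[0,0,0],1,1],[[0,0,0],1,1],[[0,0,0],1,1],[[0,0,0],1,1],[[0,0,0],1,1],[[0,0,0],0.85,1]]'; python3 -m crank '[[[-1,0.7,0],0,1],[[-1,0.7,0],0,1],[[-1,0.7,0],0,1],[[-1,0.7,0],0,1],[[-1,0.7,0],0,1],[[-1,0.7,0],0,1],[[-1,0.7,0],0,1],[[-1,0.7,0],0,1]]'
```

```text
time_s: 1.85
eef_pos: [0.2346, 0.5793, 0.4046]
orientation: [0.0, 0.487, 0.874, -0.0]
ft_force: [-0.6, 0.2, 0.2]
finger_gap: 0.0943
time_s: 2.6
eef_pos: [0.2345, 0.5793, 0.4046]
orientation: [0.0, 0.727, 0.686, -0.0]
ft_force: [-0.0, 0.2, 0.1]
finger_gap: 0.0939
time_s: 3.6
eef_pos: [0.3639, 0.371, 0.4048]
orientation: [-0.0, 0.726, 0.687, 0.0]
ft_force: [-0.3, 1.1, -0.2]
finger_gap: 0.0937
```

```bash
python3 -m crank '[[[-1,0.38,0],0,1],[[-1,0.38,0],0,1],[[-1,0.38,0],0,1],[[-1,0.38,0],0,1],[[-1,0.38,0],0,1],[[-1,0.38,0],0,1],[[-1,0.38,0],0,1],[[-1,0.38,0],0,1]]'; python3 -m crank '[[[-1,0.38,0],0,1],[[-1,0.38,0],0,1],[[-1,0.38,0],0,1],[[-1,0.38,0],0,1],[[-1,0.38,0],0,1],[[-1,0.38,0],0,1],[[-1,0.38,0],0,1],[[-1,0.38,0],0,1]]'; python3 -m crank '[[[-1,0.38,0.3],0,1],[[-1,0.38,0.5],0,1],[[-1,0.38,0.5],0,1],[[-1,0.38,0.6],0,1],[[-1,0.38,0.6],0,1],[[-1,0.38,0.6],0,1],[[-1,0.38,0.7],0,1],[[-0.7,0.36,0.7],0,1]]'; python3 -m crank '[[[0,0,0],0,1],[[0,0,0],0,1]]'
python3 - <<'E'
from h import *
T=cap("top")
print(env.sense()["eef_pos"])
for t in("pan_handle",): print([(d["location"],d["p"],atz(T,d["location"],.074)) for d in cams.mark_of("top",t)])
E
```

```text
time_s: 4.6
eef_pos: [0.4285, 0.1672, 0.4048]
orientation: [0.0, 0.726, 0.687, 0.0]
ft_force: [-0.1, 0.2, -0.4]
finger_gap: 0.0943
time_s: 5.6
eef_pos: [0.4934, -0.0366, 0.4048]
orientation: [0.0, 0.726, 0.687, 0.0]
ft_force: [-0.3, 0.6, -0.1]
finger_gap: 0.0943
time_s: 6.6
eef_pos: [0.5582, -0.2333, 0.2916]
orientation: [0.0, 0.726, 0.687, -0.0]
ft_force: [0.2, -0.0, 0.0]
finger_gap: 0.0936
time_s: 6.85
eef_pos: [0.558, -0.2317, 0.2926]
orientation: [0.0, 0.726, 0.688, 0.0]
ft_force: [0.1, 0.1, -0.3]
finger_gap: 0.0939
[ 0.55811377 -0.23148703  0.29285499]
[]
```

```bash
python3 -m crank '[[[0,0,0.5],0,1],[[0,0,0.5],0,1],[[0,0,0.5],0,1],[[0,0,0],0,0],[[0,0,0],0,0],[[0,0,0],0,0],[[0,0,0],0,0],[[0,0,0],0,0]]' 40;  python3 -m crank '[[[0.3,0,0],0,0],[[0.6,0,0],0,0],[[0.6,0,0],0,0],[[0.6,0,0],0,0],[[0.6,0,0],0,0],[[0.6,0,0],0,0],[[0.6,0,0],0,0],[[0.6,0,0],0,0]]'
```

```text
time_s: 7.95
eef_pos: [0.5581, -0.2322, 0.2549]
orientation: [0.0, 0.726, 0.687, 0.0]
ft_force: [-0.6, 0.2, -0.1]
finger_gap: 0.0476
time_s: 8.95
eef_pos: [0.5642, -0.1188, 0.2547]
orientation: [0.0, 0.726, 0.687, -0.0]
ft_force: [0.5, 0.0, 0.3]
finger_gap: 0.0007
```

```bash
python3 -m crank '[[[0,0,-0.8],0,0.5],[[-0.4,0,-0.8],0,0.5],[[-0.6,0,0],0,0.5],[[0,0,0],0,0.5]]'
python3 - <<'E'
from h import *
T=cap("top");cv2.imwrite("pics/t2.png",cv2.resize(T["img"][140:300,300:560],(780,480),interpolation=cv2.INTER_CUBIC))
print(env.sense()["eef_pos"])
E
```

```text
time_s: 9.45
eef_pos: [0.5624, -0.1464, 0.295]
orientation: [0.0, 0.727, 0.687, -0.0]
ft_force: [-0.1, -0.1, -0.5]
finger_gap: 0.0372
[ 0.56255415 -0.14551962  0.29459828]
```

View pics/t2.png

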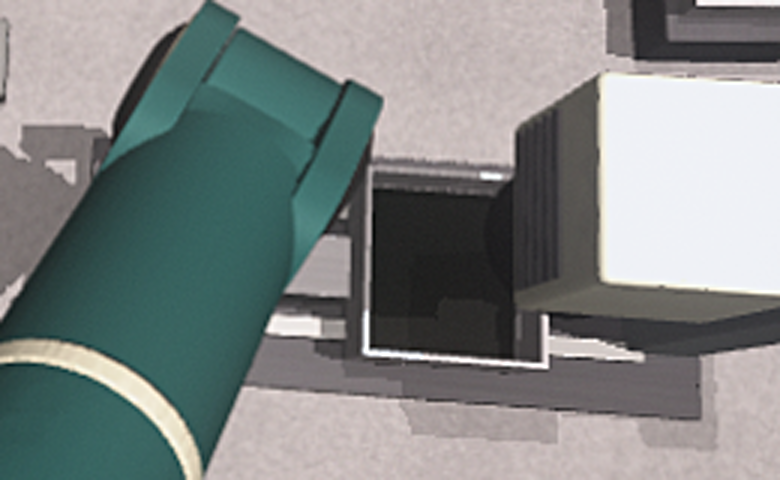

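The fingers had not finished closing before the pull, and the pan's corner, at (366,354) in the crop, has not moved. I go back and give them more time.

```bash
python3 -m crank '[[[-0.7,0,-0.4],0,0.5],[[-0.8,0,0],0,0.5],[[-0.8,0,0],0,0.5],[[-0.8,0,0],0,0.5],[[-0.4,0,0],0,0.5],[[0,0,0.6],0,0.5],[[0,0,0.7],0,0.5],[[0,0,0.7],0,0.5]]';python3 -m crank '[[[0,0,0],0,0],[[0,0,0],0,0],[[0,0,0],0,0],[[0,0,0],0,0],[[0,0,0],0,0],[[0,0,0],0,0]]' 40
```

```text
time_s: 10.5
eef_pos: [0.558, -0.2314, 0.2529]
orientation: [-0.0, 0.726, 0.688, -0.0]
ft_force: [0.4, 0.0, 0.0]
finger_gap: 0.0469
time_s: 11.25
eef_pos: [0.5572, -0.2324, 0.255]
orientation: [-0.001, 0.726, 0.687, -0.0]
ft_force: [-10.1, 2.3, 8.8]
finger_gap: 0.0139
```

```bash
python3 -m crank '[[[0.3,0,0],0,0],[[0.6,0,0],0,0],[[0.6,0,0],0,0],[[0.6,0,0],0,0],[[0.6,0,0],0,0],[[0.6,0,0],0,0],[[0.6,0,0],0,0],[[0.6,0,0],0,0]]'; python3 -m crank '[[[0.5,0,0],0,0],[[0.5,0,0],0,0],[[0.3,0,0],0,0],[[0.2,0,0],0,0],[[0.2,0,0],0,0]]'
```

```text
time_s: 12.25
eef_pos: [0.5634, -0.1201, 0.255]
orientation: [-0.001, 0.727, 0.687, -0.001]
ft_force: [-9.5, -1.8, 7.7]
finger_gap: 0.0136
time_s: 12.88
eef_pos: [0.5657, -0.0778, 0.255]
orientation: [-0.001, 0.726, 0.687, -0.001]
ft_force: [-11.4, -2.5, 9.2]
finger_gap: 0.0137
```

```bash
for i in 1 ; do python3 -m crank '[[[0.2,0,0],0,0],[[0.2,0,0],0,0]]';python3 -m crank '[[[0.2,0,0],0,0],[[0.1,0,0],0,0]]';python3 -m crank '[[[0.2,0,0],0,0],[[0.1,0,0],0,0]]'; done
```

```text
time_s: 13.12
eef_pos: [0.5663, -0.0678, 0.255]
orientation: [-0.001, 0.727, 0.687, -0.001]
ft_force: [-11.8, -1.8, 9.7]
finger_gap: 0.0137
time_s: 13.38
eef_pos: [0.5666, -0.0607, 0.255]
orientation: [-0.0, 0.727, 0.687, -0.001]
ft_force: [-11.3, -10.9, 6.6]
finger_gap: 0.014
time_s: 13.62
eef_pos: [0.5667, -0.0566, 0.2549]
orientation: [0.002, 0.728, 0.686, -0.002]
ft_force: [-8.8, -28.9, 0.2]
finger_gap: 0.0139
```

```bash
python3 -m crank '[[[-0.15,0,0],0,0.5],[[0,0,0],0,0.5],[[0,0,0],0,0.5],[[0,0,0],0,0.5],[[0,0,-0.8],0,1],[[0,0,-1],0,1],[[0.5,0,-1],0,1],[[1,0,-1],0,1]]' ; python3 -m crank '[[[1,0,-1],0,1],[[1,0,0],0,1],[[1,0,0],0,1],[[1,0,0],0,1],[[1,0,0],0,1],[[1,0,0],0,1],[[1,0,0],0,1],[[0,0,0],0,1]]'
python3 - <<'E'
from h import *
T=cap("top");cv2.imwrite("pics/t3.png",cv2.resize(T["img"][140:300,180:440],(780,480),interpolation=cv2.INTER_CUBIC))
print(env.sense()["eef_pos"],env.sense()["joints"])
E
```

```text
time_s: 14.62
eef_pos: [0.5697, -0.0193, 0.352]
orientation: [0.0, 0.727, 0.687, 0.0]
ft_force: [0.7, 0.9, 0.9]
finger_gap: 0.0834
time_s: 15.62
eef_pos: [0.5792, 0.1578, 0.3757]
orientation: [0.0, 0.725, 0.688, 0.0]
ft_force: [-0.4, -1.0, -0.4]
finger_gap: 0.0943
[0.57926174 0.15634214 0.37566558] [-0.78651381  0.46201795  0.6258257   1.72496079 -0.30505573  1.05291771
 -0.1117135 ]
```

View pics/t3.png

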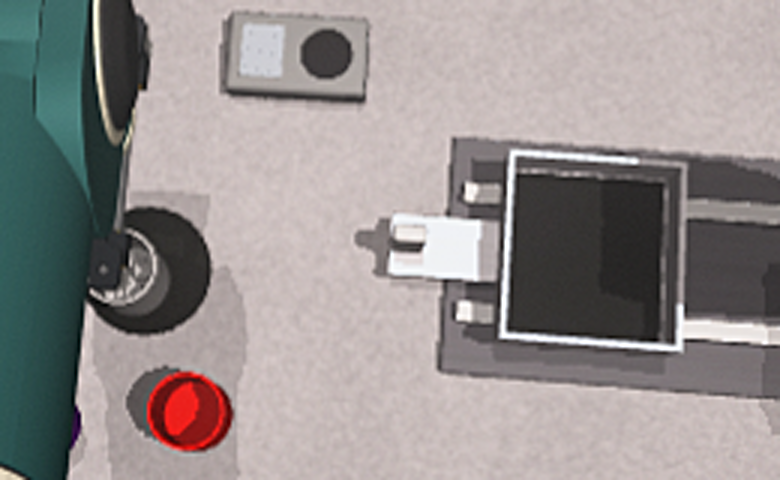

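```bash
python3 - <<'E'
from h import *
np.set_printoptions(precision=4,suppress=True)
T=cap("top")
P=[atz(T,p,.081) for p in((350,190.3),(409,195.3),(407.7,257),(347,252.3))]
print(P,"centre",np.mean(P,0))
y=(P[0]-P[1]+P[3]-P[2]);print("yaw",np.arctan2(-y[0],y[1]))
S=cap("side")
for n,c in(("top",T),("side",S)): print(n,[(np.round(d["location"],1).tolist(),round(float(d["p"]),2),atz(c,d["location"],.0465)) for d in cams.mark_of(n,"cup_mid")[:5]])
E
python3 -m crank '[[[0.1,-0.9,0],0,1],[[0.15,-0.87,0],0,1],[[0,0,1],0,1],[[0,0,1],0,1],[[0,0,1],0,1],[[0,0,0],0,1]]'
```

```text
[array([ 0.6356, -0.1411,  0.081 ]), array([ 0.626 , -0.2807,  0.081 ]), array([ 0.4797, -0.2737,  0.081 ]), array([ 0.4874, -0.1337,  0.081 ])] centre [ 0.5572 -0.2073  0.081 ]
yaw -0.06177517516418039
top [([248.4, 277.5], 0.9, array([0.4257, 0.0972, 0.0465])), ([223.2, 231.1], 0.75, array([0.5359, 0.1629, 0.0465]))]
side [([257.7, 207.4], 0.62, array([0.5501, 0.1577, 0.0465])), ([217.9, 221.7], 0.57, array([0.415 , 0.1068, 0.0465])), ([216.6, 199.5], 0.55, array([0.4149, 0.23  , 0.0465]))]
time_s: 16.62
eef_pos: [0.5352, 0.1639, 0.2987]
orientation: [-0.0, 0.727, 0.687, -0.001]
ft_force: [-0.0, 0.3, -0.2]
finger_gap: 0.0939
```

```bash
python3 -m crank '[[[0,0.15,0.3],0,1],[[0,0,0.4],0,1],[[0,0,0.5],0,1],[[0,0,0.6],0,1]]'; python3 -m crank '[[[0,0,0.6],0,1],[[0,0,0.45],0,1],[[0,0,0],0,0.55],[[0,0,0],0,0.55],[[0,0,0],0,0.55],[[0,0,0],0,0.55],[[0,0,0],0,0.55]]' 8; python3 -m crank '[[[0,0,0],0,0.5]]'
```

```text
time_s: 17.12
eef_pos: [0.5392, 0.1645, 0.2538]
orientation: [0.0, 0.726, 0.687, 0.0]
ft_force: [0.1, 0.4, 0.2]
finger_gap: 0.0942
time_s: 18.0
eef_pos: [0.5393, 0.1645, 0.2287]
orientation: [-0.0, 0.726, 0.687, 0.0]
ft_force: [-3.5, 0.4, 7.0]
finger_gap: 0.061
time_s: 18.12
eef_pos: [0.5393, 0.1645, 0.2287]
orientation: [-0.0, 0.726, 0.687, 0.0]
ft_force: [-3.3, -1.0, 6.6]
finger_gap: 0.0609
```

```bash
python3 -m crank '[[[0,0,-0.4],0,0.5],[[0,0,-0.6],0,0.5],[[0,0,-1],0,0.5],[[0,0,-1],0,0.5],[[0,0,-1],0,0.5],[[0,0,0],0,0.5]]'
python3 - <<'E'
from h import *
T=cap("top");S=cap("side")
cv2.imwrite("pics/s4.png",np.hstack([cv2.resize(S["img"][130:260,190:320],(400,400)),cv2.resize(T["img"][170:300,140:270],(400,400))]))
s=env.sense();print(s["eef_pos"],s["ft_force"],s["torque"])
E
```

```text
time_s: 18.88
eef_pos: [0.5396, 0.1644, 0.3305]
orientation: [0.0, 0.726, 0.687, 0.002]
ft_force: [0.3, 0.6, -3.2]
finger_gap: 0.0608
[0.53904857 0.16450227 0.3282888 ] [-0.64848876 -0.25646823 -3.46790825] [-0.08282819  0.13519771 -0.0500921 ]
```

View pics/s4.png

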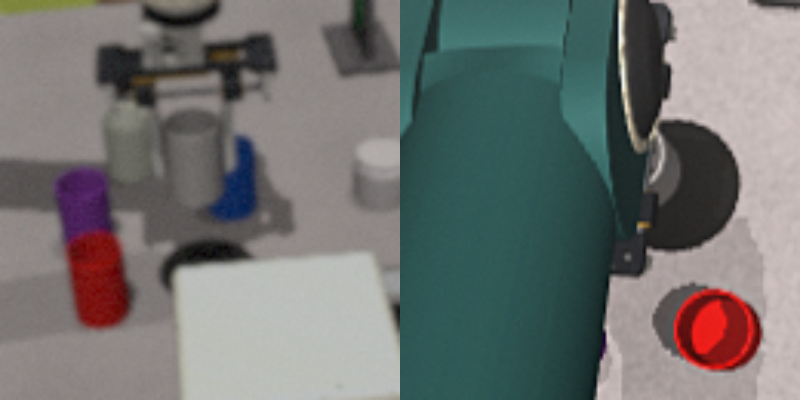

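```bash
python3 -m crank '[[[0,0,-0.5],0.5,0.5],[[0,0,0],1,0.5],[[0,0,0],1,0.5],[[0,0,0],1,0.5],[[0,0,0],1,0.5],[[0,0,0],1,0.5],[[0,0,0],1,0.5],[[0,0,0],1,0.5]]'; python3 -m crank '[[[0,0,0],1,0.5],[[0,0,0],1,0.5],[[0,0,0],1,0.5],[[0,0,0],1,0.5],[[0,0,0],1,0.5],[[0,0,0],1,0.5],[[0,0,0],1,0.5],[[0,0,0],0.55,0.5]]'; python3 -m crank '[[[-0.2,0.5,0],0,0.5],[[-0.2,1,0],0,0.5],[[-0.2,1,0],0,0.5],[[-0.2,1,0],0,0.5],[[-0.2,1,0],0,0.5],[[-0.2,1,0],0,0.5],[[-0.2,1,0],0,0.5],[[-0.2,1,0],0,0.5]]';python3 -m crank '[[[-0.2,1,0],0,0.5],[[-0.2,1,0],0,0.5],[[-0.2,1,0],0,0.5],[[-0.2,1,0],0,0.5],[[-0.2,1,0],0,0.5],[[-0.2,1,0],0,0.5],[[-0.18,0.9,0],0,0.5],[[0,0.4,0],0,0.5]]';python3 -m crank '[[[0,0,0],0,0.5]]'
```

```text
time_s: 19.98
eef_pos: [0.539, 0.1644, 0.3399]
orientation: [0.0, 0.935, 0.355, -0.001]
ft_force: [-0.3, 0.5, -3.0]
finger_gap: 0.0611
time_s: 20.98
eef_pos: [0.539, 0.1645, 0.3399]
orientation: [0.001, 1.0, -0.031, -0.001]
ft_force: [-0.0, 0.3, -2.4]
finger_gap: 0.0612
time_s: 21.98
eef_pos: [0.487, -0.0227, 0.341]
orientation: [-0.0, 1.0, -0.03, 0.0]
ft_force: [0.8, -0.8, -3.4]
finger_gap: 0.0611
time_s: 22.98
eef_pos: [0.4412, -0.2024, 0.3411]
orientation: [-0.0, 1.0, -0.031, 0.0]
ft_force: [-0.0, -0.1, -3.0]
finger_gap: 0.0611
time_s: 23.1
eef_pos: [0.4422, -0.2011, 0.341]
orientation: [-0.0, 1.0, -0.031, 0.0]
ft_force: [0.6, 0.5, -4.2]
finger_gap: 0.0609
```

```bash
python3 -m crank '[[[0,0,0.9],0,0.5],[[0,0,0.9],0,0.5],[[0.2,0,0],0,0.5],[[0.2,0,0],0,0.5]]'; python3 -m crank '[[[0.2,0,-0.13],0,0.5],[[0.2,0,-0.13],0,0.5],[[0.23,0,-0.07],0,0.5],[[0.23,0,-0.08],0,0.5],[[0.24,0,-0.01],0,0.5],[[0.24,0,-0.02],0,0.5]]'
python3 - <<'E'
from h import *
T=cap("top");S=cap("side")
P=proj(S,[.5,-.2,.1]);Q=proj(T,[.5,-.2,.1]);print(P,Q)
def cr(c,p,r=60): x,y=int(p[0]),int(p[1]);return cv2.resize(c["img"][max(0,y-r):y+r,max(0,x-r):x+r],(400,400))
cv2.imwrite("pics/s5.png",np.hstack([cr(S,P),cr(T,Q)]))
E
```

```text
time_s: 23.6
eef_pos: [0.4532, -0.2009, 0.2966]
orientation: [0.0, 1.0, -0.03, 0.0]
ft_force: [-4.5, -0.0, -0.8]
finger_gap: 0.0604
time_s: 24.35
eef_pos: [0.4866, -0.203, 0.307]
orientation: [0.0, 1.0, -0.03, 0.0]
ft_force: [-1.4, 0.9, -2.6]
finger_gap: 0.0609
[253.17509293 276.4927205 ] [376.99286758 246.65602177]
```

View pics/s5.png

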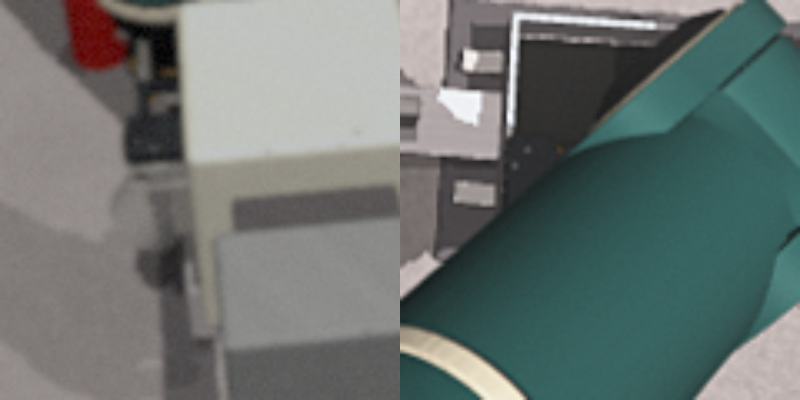

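The left half shows the cup's bottom disc at (135,215), swung out to the left, so the rim is tipping the cup in the grip. I carry on along the path.

```bash
python3 -m crank '[[[0.24,0,0.05],0,0.5],[[0.23,0,0.05],0,0.5],[[0.22,0,0.11],0,0.5],[[0.21,0,0.11],0,0.5],[[0.18,0,0.16],0,0.5],[[0.18,0,0.16],0,0.5]]';python3 -m crank '[[[0.17,0,0.2],0,0.5],[[0.17,0,0.2],0,0.5],[[0.12,0,0.23],0,0.5],[[0.11,0,0.23],0,0.5],[[0.03,0,0.16],0,0.5],[[0,0,0.16],0,0.5],[[0,0,0],0,0.5],[[0,0,0],0,0.5]]'
python3 - <<'E'
from h import *
T=cap("top");S=cap("side")
P=proj(S,[.5,-.2,.1]);Q=proj(T,[.54,-.2,.1])
def cr(c,p,r=60): x,y=int(p[0]),int(p[1]);return cv2.resize(c["img"][max(0,y-r):y+r,max(0,x-r):x+r],(400,400),interpolation=cv2.INTER_CUBIC)
cv2.imwrite("pics/s6.png",np.hstack([cr(S,P),cr(T,Q)]))
E
```

```text
time_s: 25.2
eef_pos: [0.5179, -0.205, 0.2907]
orientation: [0.0, 1.0, -0.03, 0.0]
ft_force: [-0.4, -0.1, 0.4]
finger_gap: 0.0602
time_s: 26.2
eef_pos: [0.5323, -0.2059, 0.2615]
orientation: [0.0, 1.0, -0.03, -0.0]
ft_force: [0.6, -0.3, -0.5]
finger_gap: 0.0593
```

View pics/s6.png

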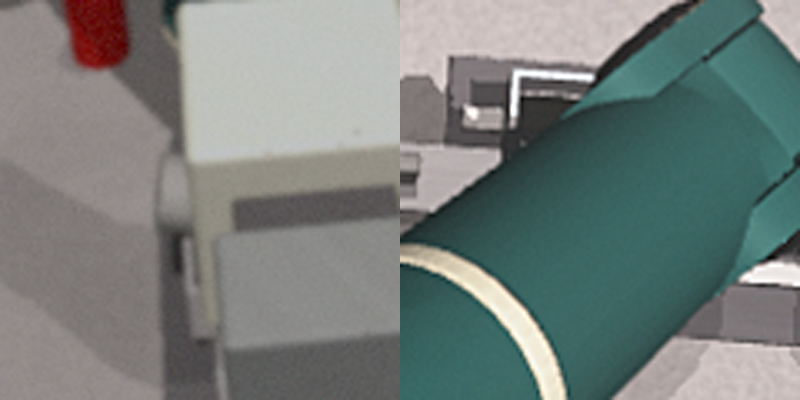

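```bash
python3 -m crank '[[[0.1,0,-0.3],0,0.5],[[0.1,0,-0.6],0,0.5],[[0,0,-0.8],0,0.5],[[0,0,-0.8],0,0.5],[[0,0,-0.8],0,0.5],[[0,0,0],0,0.5],[[0,0,0],0,0.5]]'
python3 - <<'E'
from h import *
print(env.sense()["ft_force"])
T=cap("top");S=cap("side")
P=proj(S,[.5,-.2,.16]);Q=proj(T,[.54,-.2,.1])
def cr(c,p,r=60): x,y=int(p[0]),int(p[1]);return cv2.resize(c["img"][max(0,y-r):y+r,max(0,x-r):x+r],(400,400),interpolation=cv2.INTER_CUBIC)
cv2.imwrite("pics/s7.png",np.hstack([cr(S,P),cr(T,Q)]))
E
```

```text
time_s: 27.18
eef_pos: [0.5374, -0.2059, 0.3436]
orientation: [-0.0, 1.0, -0.03, -0.0]
ft_force: [0.4, -0.4, -3.1]
finger_gap: 0.0586
[ 0.3677104  -0.36502013 -3.06490549]
```

View pics/s7.png

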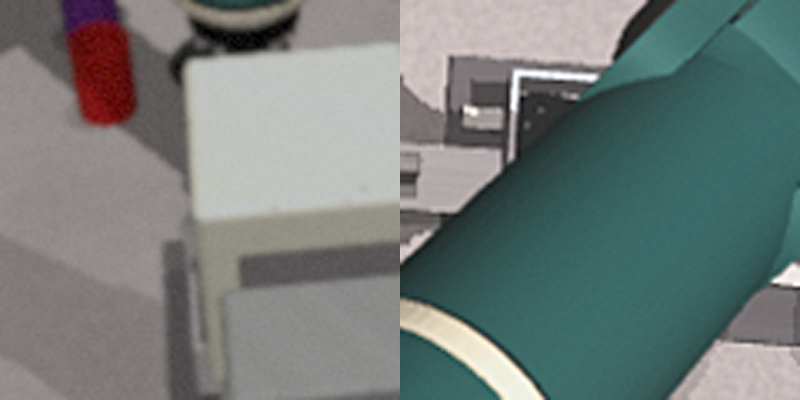

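```bash
python3 - <<'E'
from h import *
np.set_printoptions(precision=2,suppress=True)
F=[]
for i in range(3):
    T=cap("top");s=env.sense();F.append(np.r_[s["ft_force"],s["torque"]])
S=cap("side");s=env.sense();F.append(np.r_[s["ft_force"],s["torque"]])
print(np.array(F),np.mean(F,0))
for P in([.537,-.206,.163],[.437,-.2,.163],[.537,-.206,.3],[.537,-.06,.163],[.537,-.206,.24]): print(P,proj(S,P))
for n in("top","side"):
    for t in("cup_mid","blank0_center"):
        print(n,t,[(np.round(d["location"]).tolist(),round(float(d["p"]),2)) for d in cams.look_for(n,t)[:10]])
E
```

```text
[[-0.84  0.65 -2.43 -0.01  0.15  0.  ]
 [-0.13 -0.69 -3.75 -0.02  0.1   0.01]
 [ 0.39  0.36 -3.11 -0.02  0.13  0.01]
 [-1.27 -0.97 -3.62 -0.02  0.14 -0.06]] [-0.46 -0.16 -3.23 -0.02  0.13 -0.01]
[0.537, -0.206, 0.163] [266.7  258.67]
[0.437, -0.2, 0.163] [225.78 262.22]
[0.537, -0.206, 0.3] [263.9  214.92]
[0.537, -0.06, 0.163] [259.6  221.53]
[0.537, -0.206, 0.24] [265.19 235.08]
top cup_mid [([247.0, 279.0], 0.97), ([179.0, 208.0], 0.84), ([191.0, 280.0], 0.59)]
top blank0_center []
side cup_mid [([217.0, 196.0], 0.76)]
side blank0_center []
```

```bash
python3 -m crank '[[[0,0,-0.5],0,0.5],[[0,0,-1],0,0.5],[[0,0,-1],0,0.5],[[0,0,-1],0,0.5],[[0,0,-1],0,0.5],[[0,0,-1],0,0.5],[[0,0,-0.5],0,0.5],[[0,0,0],0,0.5]]'
python3 - <<'E'
from h import *
S=cap("side");T=cap("top");p=env.sense()["eef_pos"];print(p)
P=proj(S,[p[0],p[1],p[2]-.18])
x,y=map(int,P);r=32;print(x,y)
cv2.imwrite("pics/s8.png",cv2.resize(S["img"][y-r:y+r,x-r:x+r],(600,600),interpolation=cv2.INTER_CUBIC))
E
```

```text
time_s: 28.68
eef_pos: [0.5374, -0.2062, 0.4945]
orientation: [0.0, 1.0, -0.03, 0.001]
ft_force: [0.3, -0.1, -4.9]
finger_gap: 0.0583
[ 0.5373921  -0.20596921  0.49327928]
263 210
```

View pics/s8.png

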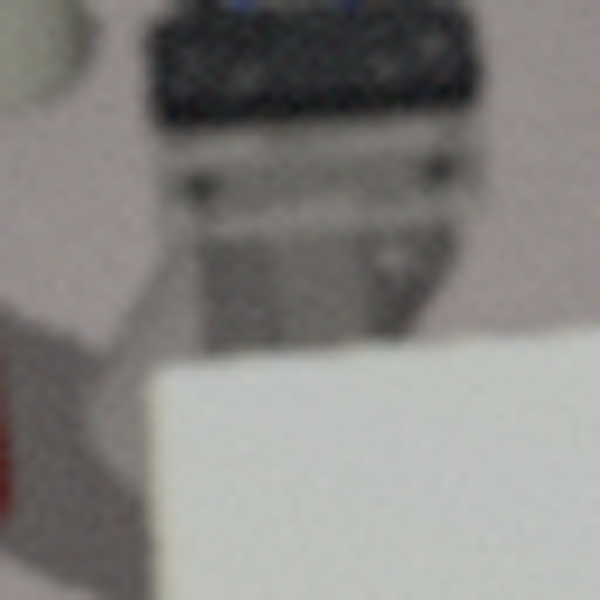

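```bash
python3 -m crank '[[[-0.6,0,0.5],0,0.5],[[-0.8,0,0.8],0,0.5],[[-0.8,0,1],0,0.5],[[-0.8,0,1],0,0.5],[[-0.8,0,1],0,0.5],[[-0.3,0,0.6],0,0.5],[[0,0,0],0,0.5]]'
python3 - <<'E'
from h import *
S=cap("side");T=cap("top");p=env.sense()["eef_pos"];print(p)
P=proj(S,[p[0],p[1],p[2]-.18])
x,y=map(int,P);r=40;print(P)
cv2.imwrite("pics/s9.png",cv2.resize(S["img"][y-r:y+r,x-r:x+r],(720,720)[:2] and (600,600),interpolation=cv2.INTER_CUBIC))
for d in cams.trace("side","cup_mid"): print(d["p"],d["location"],d["pixels"].sum())
for d in cams.mark_of("side","cup_mid"): print(d["p"],d["location"])
E
```

```text
time_s: 29.65
eef_pos: [0.4351, -0.1999, 0.3709]
orientation: [-0.0, 1.0, -0.03, -0.001]
ft_force: [0.5, -0.1, -2.5]
finger_gap: 0.0584
[ 0.43593856 -0.20013947  0.37199664]
[224.00159229 253.74024818]
0.9 [262.3, 182.7] 423
0.55 [215.3, 263.4] 458
0.66 [221.4, 256.8]
0.58 [263.6, 184.2]
0.51 [318.2, 234.7]
0.42 [222.7, 218.9]
```

View pics/s9.png

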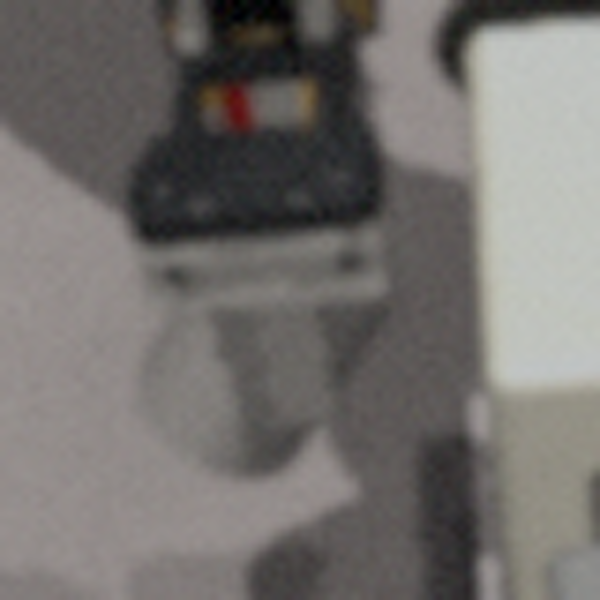

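```bash
python3 -m crank '[[[0.3,0,0.8],0,0.5],[[0.3,0,0.8],0,0.5],[[0.3,0,0.84],0,0.5],[[0.4,0,0.04],0,0.5],[[0.4,0,0.04],0,0.5],[[0.43,0,0],0,0.5],[[0.25,0,0.06],0,0.5],[[0.24,0,0.06],0,0.5]]'; python3 -m crank '[[[0.22,0,0.12],0,0.5],[[0.22,0,0.13],0,0.5],[[0.18,0,0.17],0,0.5],[[0.18,0,0.18],0,0.5],[[0.17,0,0.22],0,0.5],[[0.17,0,0.22],0,0.5],[[0.09,0,0.24],0,0.5],[[0.09,0,0.24],0,0.5]]';  python3 -m crank '[[[0.04,0,0.26],0,0.5],[[0,0,0.26],0,0.5],[[0,0,0.24],0,0.5],[[0,0,0.24],0,0.5]]'; python3 -m crank '[[[0,0,0.24],0,0.5],[[0,0,0],0,0.5],[[0,0,0],0,0.5]]'
```

```text
time_s: 30.85
eef_pos: [0.501, -0.204, 0.3057]
orientation: [0.0, 1.0, -0.03, 0.0]
ft_force: [-1.6, -0.5, 1.3]
finger_gap: 0.0585
time_s: 31.85
eef_pos: [0.5338, -0.2059, 0.2671]
orientation: [0.0, 1.0, -0.03, 0.0]
ft_force: [4.2, -0.1, 2.7]
finger_gap: 0.0583
time_s: 32.35
eef_pos: [0.5345, -0.2059, 0.242]
orientation: [0.0, 1.0, -0.03, 0.0]
ft_force: [3.8, -0.8, 1.4]
finger_gap: 0.0583
time_s: 32.72
eef_pos: [0.5341, -0.206, 0.2363]
orientation: [-0.0, 1.0, -0.03, -0.0]
ft_force: [0.6, -0.1, -1.2]
finger_gap: 0.0585
```

```bash
python3 -m crank '[[[0.1,0,-0.2],0,0.5],[[0.1,0,-0.4],0,0.5],[[0.1,0,-0.6],0,0.5],[[0,0,-0.7],0,0.5],[[0,0,-0.7],0,0.5],[[0,0,0],0,0.5],[[0,0,0],0,0.5]]'
python3 - <<'E'
from h import *
np.set_printoptions(precision=2,suppress=True)
F=[]
for i in range(4):
    T=cap("top");s=env.sense();F.append(np.r_[s["ft_force"],s["torque"]])
print(np.mean(F,0),s["eef_pos"])
print([(np.round(d["location"]).tolist(),round(float(d["p"]),2),atz(T,d["location"],.04)) for d in cams.look_for("top","blank0_center")[:10]])
E
```

```text
time_s: 33.6
eef_pos: [0.5419, -0.2062, 0.3012]
orientation: [-0.0, 1.0, -0.03, -0.0]
ft_force: [0.2, -0.1, -2.2]
finger_gap: 0.0583
[-0.48 -0.12 -1.63 -0.02  0.13 -0.  ] [ 0.54 -0.21  0.3 ]
[([497.0, 224.0], 0.45, array([ 0.57, -0.5 ,  0.04]))]
```

The wrist weight fell from 3.2 N to 1.6 N, so the cup is empty. Now I stand it up again in the grip, using the outside of the near wall.

```bash
python3 -m crank '[[[0,0,-0.7],0,0.5],[[-0.6,0,-0.7],0,0.5],[[-0.8,0,0],0,0.5],[[-0.8,0,0],0,0.5],[[-0.36,0,0],0,0.5],[[0,0,0.5],0,0.5],[[0,0,0.6],0,0.5],[[0,0,0.2],0,0.5]]'; python3 -m crank '[[[-0.23,0,0.07],0,0.5],[[-0.23,0,0.07],0,0.5],[[-0.2,0,0.13],0,0.5],[[-0.2,0,0.13],0,0.5],[[-0.17,0,0.18],0,0.5],[[-0.16,0,0.18],0,0.5],[[-0.11,0,0.21],0,0.5],[[-0.11,0,0.21],0,0.5]]'
python3 - <<'E'
from h import *
S=cap("side");T=cap("top");s=env.sense();p=s["eef_pos"];print(p,s["ft_force"],"grasp px",proj(S,[p[0],p[1],p[2]-.18]))
for d in cams.mark_of("side","cup_mid"): print(d["p"],d["location"])
for d in cams.trace("side","cup_mid"):
    r=cv2.minAreaRect(np.argwhere(d["pixels"])[:,::-1].astype(np.float32));print(d["p"],d["location"],r)
E
```

```text
time_s: 34.85
eef_pos: [0.4783, -0.2025, 0.3025]
orientation: [0.0, 1.0, -0.03, -0.001]
ft_force: [1.0, 0.8, -2.3]
finger_gap: 0.0585
time_s: 35.85
eef_pos: [0.4428, -0.2004, 0.2741]
orientation: [0.0, 1.0, -0.03, -0.0]
ft_force: [0.7, -0.1, -1.9]
finger_gap: 0.0584
[ 0.44258473 -0.20040358  0.27391255] [-0.21406745  0.50766924 -1.55157326] grasp px [230.99799709 281.20821044]
0.65 [263.2, 182.4]
0.58 [226.0, 271.2]
0.71 [212.4, 267.2] ((216.89163208007812, 274.5794982910156), (38.97624206542969, 21.289091110229492), 53.74616622924805)
0.64 [261.5, 186.8] ((263.5, 186.5), (29.0, 17.0), 90.0)
```

```bash
python3 - <<'E'
from h import *
S=cap("side")
for d in cams.trace("side","cup_mid"):
    if d["location"][1]>240:
        ys,xs=np.where(d["pixels"])
        for r in range(ys.min(),ys.max()+1,2):
            w=xs[ys==r]; print(r,w.min() if len(w) else "-",w.max() if len(w) else "-",len(w))
E
```

```text
254 212 215 4
256 210 216 7
258 208 216 9
260 207 224 12
262 206 214 9
264 205 212 8
266 205 211 7
268 204 211 8
270 204 210 7
272 204 210 7
274 204 210 7
276 206 211 6
```

```bash
cat > look.py <<'E'
from h import *
S=cap("side");s=env.sense();p=s["eef_pos"];print(p,s["ft_force"][2],"grasp px",proj(S,[p[0],p[1],p[2]-.18]))
g=proj(S,[p[0],p[1],p[2]-.18])
for d in cams.trace("side","cup_mid"):
    if np.hypot(*(np.array(d["location"])-g))<40:
        ys,xs=np.where(d["pixels"]);print(d["p"])
        print([(r,xs[ys==r].min(),xs[ys==r].max(),int((ys==r).sum())) for r in range(ys.min(),ys.max()+1,3) if (ys==r).any()])
E
python3 -m crank '[[[-0.5,0,-0.6],0,0.5],[[0,0,0],0,0.5],[[0,0,0],0,0.5]]' 5; python3 look.py; python3 -m crank '[[[0,0,0],0,0.5],[[0,0,0],0,0.5],[[0,0,0],0,0.5]]' 3; python3 look.py
```

```text
time_s: 36.52
eef_pos: [0.4309, -0.1995, 0.2893]
orientation: [-0.0, 1.0, -0.03, 0.0]
ft_force: [0.2, 0.4, -1.9]
finger_gap: 0.0583
[ 0.43085605 -0.19949716  0.28916434] -1.1742949191960106 grasp px [225.71795499 277.46955065]
0.82
[(249, np.int64(206), np.int64(209), 4), (252, np.int64(204), np.int64(210), 7), (255, np.int64(202), np.int64(220), 14), (258, np.int64(200), np.int64(207), 8), (261, np.int64(199), np.int64(206), 8), (264, np.int64(198), np.int64(205), 8), (267, np.int64(197), np.int64(237), 10), (270, np.int64(197), np.int64(205), 9), (273, np.int64(200), np.int64(205), 6)]
time_s: 37.0
eef_pos: [0.4305, -0.1997, 0.2894]
orientation: [0.0, 1.0, -0.03, -0.0]
ft_force: [1.5, 0.4, -1.5]
finger_gap: 0.0581
[ 0.43050358 -0.19967811  0.28941811] -2.5747645649634983 grasp px [225.57126474 277.47159132]
0.63
[(271, np.int64(236), np.int64(237), 2), (274, np.int64(237), np.int64(238), 2), (277, np.int64(237), np.int64(238), 2), (280, np.int64(217), np.int64(239), 13), (283, np.int64(217), np.int64(240), 16), (286, np.int64(218), np.int64(241), 15), (289, np.int64(219), np.int64(242), 16), (292, np.int64(221), np.int64(241), 13), (295, np.int64(222), np.int64(240), 19), (298, np.int64(224), np.int64(236), 13)]
```

```bash
python3 -m crank '[[[0,0,-0.5],0,0.5],[[0,0,-0.8],0,0.5],[[0.2,-0.6,-0.7],0,0.5],[[0.25,-0.9,0],0,0.5],[[0.25,-1,0],0,0.5],[[0.25,-1,0],0,0.5],[[0.25,-1,0],0,0.5],[[0.25,-1,0],0,0.5]]' 6; python3 -m crank '[[[0.25,-1,0],0,0.5],[[0.25,-1,0],0,0.5],[[0.25,-1,0],0,0.5],[[0.25,-1,0],0,0.5],[[0.25,-1,0],0,0.5],[[0.25,-1,0],0,0.5],[[0.25,-1,0],0,0.5],[[0.25,-1,0],0,0.5]]';python3 -m crank '[[[0.25,-0.6,0],0,0.5],[[0.2,-0.3,0],0,0.5],[[0,0,0],0,0.5],[[0,0,0],0,0.5]]'; python3 look.py
python3 - <<'E'
from h import *
S=cap("side");p=env.sense()["eef_pos"];P=proj(S,[p[0],p[1],p[2]-.18])
x,y=map(int,P);r=36;print(P)
cv2.imwrite("pics/s10.png",cv2.resize(S["img"][y-r:y+r,x-r:x+r],(600,600),interpolation=cv2.INTER_CUBIC))
print([(np.round(d["location"],1).tolist(),d["p"]) for d in cams.mark_of("side","cup_mid")])
T=cap("top")
for i in range(8): 
    r=[(np.round(d["location"]).tolist(),round(float(d["p"]),2)) for d in cams.look_for("top",f"blank{i}_center")]
    print(r); break
E
```

```text
time_s: 38.1
eef_pos: [0.4751, -0.0639, 0.3402]
orientation: [-0.0, 1.0, -0.03, 0.0]
ft_force: [-0.1, -0.3, -1.6]
finger_gap: 0.0583
time_s: 39.1
eef_pos: [0.5372, 0.1333, 0.3399]
orientation: [-0.0, 1.0, -0.03, 0.0]
ft_force: [0.2, -0.3, -2.4]
finger_gap: 0.0581
time_s: 39.6
eef_pos: [0.5493, 0.1529, 0.3395]
orientation: [0.0, 1.0, -0.031, -0.0]
ft_force: [-1.0, 0.7, -3.0]
finger_gap: 0.0586
[0.54931017 0.15296364 0.33947972] -2.1665089270321523 grasp px [255.54969749 180.01017457]
0.73
[(172, np.int64(260), np.int64(263), 4), (175, np.int64(247), np.int64(265), 13), (178, np.int64(247), np.int64(265), 13), (181, np.int64(248), np.int64(266), 13), (184, np.int64(248), np.int64(266), 12), (187, np.int64(249), np.int64(267), 13), (190, np.int64(249), np.int64(268), 20), (193, np.int64(250), np.int64(268), 19), (196, np.int64(251), np.int64(266), 16), (199, np.int64(256), np.int64(260), 5)]
0.64
[(173, np.int64(266), np.int64(268), 3), (176, np.int64(266), np.int64(272), 7), (179, np.int64(266), np.int64(272), 7), (182, np.int64(267), np.int64(272), 6), (185, np.int64(267), np.int64(272), 6), (188, np.int64(268), np.int64(272), 5), (191, np.int64(269), np.int64(272), 4), (194, np.int64(268), np.int64(272), 5), (197, np.int64(265), np.int64(272), 8), (200, np.int64(260), np.int64(269), 10)]
0.61
[(208, np.int64(253), np.int64(262), 10), (211, np.int64(246), np.int64(269), 24), (214, np.int64(243), np.int64(270), 28), (217, np.int64(242), np.int64(247), 6), (220, np.int64(242), np.int64(245), 4)]
[255.5399103  179.95975748]
[([222.4, 220.9], 0.94), ([259.9, 182.3], 0.87), ([216.4, 198.7], 0.71), ([263.4, 185.1], 0.65)]
[]
```

View pics/s10.png

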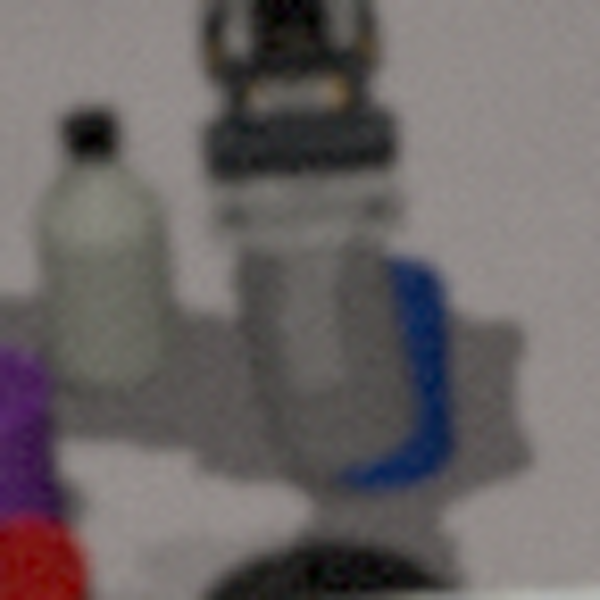

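```bash
python3 -m crank '[[[-0.2,0,0.7],0,0.5],[[-0.2,0,0.8],0,0.5],[[0,0,0.8],0,0.5],[[0,0,0.8],0,0.5],[[0,0,0.4],0,0.5],[[0,0,0],0,0.5]]'; python3 -m crank '[[[0,0,0.15],0,0.5],[[0,0,0.15],0,0.5],[[0,0,0],0,0.5]]'; python3 -m crank '[[[0,0,0.15],0,0.5],[[0,0,0.15],0,0.5],[[0,0,0],0,0.5]]'
```

```text
time_s: 40.65
eef_pos: [0.5395, 0.1542, 0.2513]
orientation: [0.0, 1.0, -0.03, -0.0]
ft_force: [0.1, -0.2, -1.3]
finger_gap: 0.0586
time_s: 41.02
eef_pos: [0.5394, 0.1545, 0.2444]
orientation: [0.0, 1.0, -0.03, -0.0]
ft_force: [0.5, -0.0, -1.5]
finger_gap: 0.0583
time_s: 41.4
eef_pos: [0.5399, 0.1544, 0.2372]
orientation: [-0.0, 1.0, -0.03, 0.001]
ft_force: [1.8, 0.0, 1.5]
finger_gap: 0.0581
```

```bash
python3 -m crank '[[[0,0,0.12],0,0.5],[[0,0,0.1],0,0.5],[[0,0,0],0,0.5],[[0,0,0],0,1],[[0,0,0],0,1],[[0,0,0],0,1],[[0,0,0],0,1]]' 4; python3 -m crank '[[[0,0,-0.4],0,1],[[0,0,-0.8],0,1],[[0,0,-1],0,1],[[0,0,-1],0,1],[[0,0,-1],0,1],[[0,0,0],0,1]]'
python3 - <<'E'
from h import *
np.set_printoptions(precision=3,suppress=True)
S=cap("side");
for d in cams.trace("side","cup_mid"):
    if np.hypot(*(np.array(d["location"])-[257,206]))<14:
        ys,xs=np.where(d["pixels"]);print(d["p"],d["location"],[(int(r),int(xs[ys==r].min()),int(xs[ys==r].max())) for r in range(ys.min(),ys.max()+1,3)])
print([(np.round(d["location"],1).tolist(),round(float(d["p"]),2),atz(S,d["location"],.0465)) for d in cams.mark_of("side","cup_mid")])
print([(np.round(d["location"],1).tolist(),round(float(d["p"]),2),atz(S,d["location"],0)) for d in cams.mark_of("side","pad")])
E
```

```text
time_s: 42.28
eef_pos: [0.5394, 0.1544, 0.2314]
orientation: [0.0, 1.0, -0.03, -0.0]
ft_force: [-0.1, 0.6, 0.2]
finger_gap: 0.0929
time_s: 43.02
eef_pos: [0.5398, 0.1543, 0.3391]
orientation: [-0.001, 1.0, -0.03, 0.001]
ft_force: [0.2, 0.6, -0.6]
finger_gap: 0.0936
0.66 [258.2, 204.8] [(193, 256, 262), (196, 249, 265), (199, 248, 265), (202, 248, 265), (205, 249, 266), (208, 249, 266), (211, 249, 266), (214, 250, 264)]
[([222.1, 220.1], 0.84, array([0.429, 0.112, 0.047])), ([216.1, 198.8], 0.77, array([0.413, 0.235, 0.046])), ([259.7, 206.1], 0.75, array([0.558, 0.164, 0.046])), ([263.6, 184.1], 0.75, array([0.587, 0.293, 0.046]))]
[([257.6, 217.4], 0.56, array([ 0.548,  0.163, -0.   ]))]
```

```bash
python3 - <<'E'
from h import *
np.set_printoptions(precision=3,suppress=True)
T=cap("top");im=T["img"];g=cv2.cvtColor(im,cv2.COLOR_BGR2GRAY)
sub=g[197:254,352:404];m=(sub>70).astype(np.uint8)
n,l,st,c=cv2.connectedComponentsWithStats(m)
for i in range(1,n):
    if st[i,4]>3: print(st[i,4],c[i]+[352,197],atz(T,c[i]+[352,197],.037)-[.558,-.2075,0])
for r in sub[::2,::2]: print("".join(" .:-=+*#%@"[min(9,v//26)] for v in r))
print([(np.round(d["location"]).tolist(),round(float(d["p"]),2)) for d in cams.mark_of("top","pan_handle")],[(np.round(d["location"]).tolist(),round(float(d["p"]),2)) for d in cams.look_for("top","blank3_center")])
E
python3 -m crank '[[[0,0,0],-1,0.5],[[0,0,0],-1,0.5],[[0,0,0],-1,0.5],[[0,0,0],-1,0.5],[[0,0,0],-1,0.5],[[0,0,0],-1,0.5],[[0,0,0],-1,0.5],[[0,0,0],-1,0.5]]';python3 -m crank '[[[0,0,0],-1,0.5],[[0,0,0],-1,0.5],[[0,0,0],-1,0.5],[[0,0,0],-1,0.5],[[0,0,0],-1,0.5],[[0,0,0],-1,0.5],[[0,0,0],-1,0.5]]'
```

```text
223 [391.413 211.466] [ 0.036 -0.04   0.037]
217 [377.558 211.516] [ 0.036 -0.006  0.037]
44 [358.5   210.386] [0.037 0.04  0.037]
36 [393.167 222.556] [ 0.009 -0.044  0.037]
80 [367.288 252.35 ] [-0.065  0.02   0.037]
-+=++===+=*===---:::::::::
.:............=-:--------:
.:::::::::...............:
.::::::::.=+.............=
.:::::::.-@@=.:-.........=
.:.-:.::.-@@+ @@-........-
..+#%:::..=*#*%@=........-
..#@%=:.-*=%%@=%-+-......-
.:.#-.::%%%-@%:-++=......-
.:...::.##*..+#%=+-......-
.::::::.::...*@*:........-
.::::::....:..*-....::..:-
.::::.::.::........:=+-.:-
:::::....:.........:++-.::
:::................:-=:.-:
:.::..:.................-:
:.:..:..................-:
..:.....................::
:.......................::
:.:.....................=:
..:.:...................-:
::::....................-:
:::...:.......:.........-:
:.:::..:................-:
::::.:..................-:
::.:.::.................::
...........:............::
%###+=-::...............-:
-+##%@@@@@@@%###*==-:.. -.
[([316.0, 218.0], 0.61), ([384.0, 211.0], 0.24)] []
time_s: 44.38
eef_pos: [0.5394, 0.1543, 0.3361]
orientation: [0.0, 0.925, 0.381, -0.0]
ft_force: [-0.5, 0.8, -0.4]
finger_gap: 0.0467
time_s: 45.25
eef_pos: [0.5394, 0.1542, 0.3361]
orientation: [0.0, 0.727, 0.687, -0.0]
ft_force: [0.4, -0.3, 0.1]
finger_gap: 0.0466
```

```bash
python3 -m crank '[[[-0.8,0.2,0],0,0.5],[[-1,0.2,0],0,0.5],[[-1,0.2,0],0,0.5],[[-1,0.2,0],0,0.5],[[-1,0.2,0],0,0.5],[[-1,0.2,0],0,0.5],[[-1,0.2,0],0,0.5],[[-1,0.2,0],0,0.5]]'; python3 -m crank '[[[-0.75,0,0],0,0.5],[[0,0,0.6],0,0.5],[[0,0,0.4],0,0.5],[[0,0,0],0,0.5],[[0,0,0],0,0.5]]'
python3 - <<'E'
from h import *
T=cap("top");print(env.sense()["eef_pos"])
for t in("pan_handle",): print([(d["location"],d["p"],atz(T,d["location"],.074)) for d in cams.mark_of("top",t)],atz(T,(316,218),.074))
E
```

```text
time_s: 46.25
eef_pos: [0.5677, -0.0436, 0.3361]
orientation: [-0.0, 0.728, 0.685, -0.0]
ft_force: [-0.4, 0.3, -0.7]
finger_gap: 0.0471
time_s: 46.88
eef_pos: [0.5666, -0.0608, 0.3115]
orientation: [-0.0, 0.728, 0.686, -0.0]
ft_force: [0.8, 0.5, -0.2]
finger_gap: 0.0472
[ 0.56662468 -0.06096485  0.31164834]
[] [ 0.56805562 -0.06103704  0.074     ]
```

```bash
python3 -m crank '[[[0,0,0.8],0,0.5],[[0,0,0.8],0,0.5],[[0,0,0.7],0,0.5],[[0,0,0],0,0],[[0,0,0],0,0],[[0,0,0],0,0],[[0,0,0],0,0],[[0,0,0],0,0]]' 40; python3 -m crank '[[[0,0,0],0,0],[[-0.15,0,0],0,0],[[-0.3,0,0],0,0],[[-0.45,0,0],0,0],[[-0.5,0,0],0,0],[[-0.5,0,0],0,0],[[-0.5,0,0],0,0],[[-0.5,0,0],0,0]]'
```

```text
time_s: 47.98
eef_pos: [0.5663, -0.0614, 0.2544]
orientation: [-0.0, 0.728, 0.686, -0.0]
ft_force: [-5.0, 0.2, 6.6]
finger_gap: 0.0139
time_s: 48.98
eef_pos: [0.5622, -0.1339, 0.2544]
orientation: [-0.0, 0.728, 0.686, 0.0]
ft_force: [-1.6, 2.9, 5.0]
finger_gap: 0.014
```

```bash
python3 -m crank '[[[-0.5,0,0],0,0],[[-0.5,0,0],0,0],[[-0.5,0,0],0,0],[[-0.5,0,0],0,0],[[-0.5,0,0],0,0],[[-0.5,0,0],0,0],[[-0.5,0,0],0,0],[[-0.4,0,0],0,0]]'; python3 -m crank '[[[-0.4,0,0],0,0],[[-0.3,0,0],0,0],[[-0.2,0,0],0,0],[[-0.1,0,0],0,0]]'; python3 -m crank '[[[-0.15,0,0],0,0],[[-0.1,0,0],0,0]]'
```

```text
time_s: 49.98
eef_pos: [0.5566, -0.2316, 0.2544]
orientation: [0.0, 0.728, 0.686, 0.0]
ft_force: [3.2, 1.8, 5.5]
finger_gap: 0.0141
time_s: 50.48
eef_pos: [0.5552, -0.2563, 0.2544]
orientation: [0.001, 0.728, 0.686, 0.0]
ft_force: [4.0, 1.6, 6.2]
finger_gap: 0.0138
time_s: 50.72
eef_pos: [0.5551, -0.2615, 0.2544]
orientation: [-0.0, 0.728, 0.686, 0.001]
ft_force: [1.8, 19.0, 16.4]
finger_gap: 0.0138
```

```bash
python3 -m crank '[[[0,0,0],0,0.5],[[0,0,0],0,0.5],[[0,0,0],0,0.5],[[0,0,0],0,0.5],[[0,0,-0.4],0,0.5],[[0,0,-0.8],0,0.5],[[0.5,0,-1],0,0.5],[[1,0,-0.5],0,0.5]]'; python3 -m crank '[[[1,0,0],0,0.5],[[1,-1,0],0,0.5],[[1,-1,0],0,0.5],[[1,-1,0],0,0.5],[[0.5,-1,0],0,0.5],[[0,-1,0],0,0.5],[[0,0,0],0,0.5],[[0,0,0],0,0.5]]'
python3 - <<'E'
from h import *
np.set_printoptions(precision=3,suppress=True)
T=cap("top");S=cap("side");s=env.sense();print(s["eef_pos"],s["ft_force"],s["finger_gap"])
for t,z in(("pan_handle",.074),("cup_mid",.0465),("pad",0)): print(t,[(np.round(d["location"],1).tolist(),round(float(d["p"]),2),atz(T,d["location"],z)) for d in cams.mark_of("top",t)])
print([(np.round(d["location"],1).tolist(),round(float(d["p"]),2)) for d in cams.mark_of("side","cup_mid")])
cv2.imwrite("pics/end.png",T["img"])
E
```

```text
time_s: 51.72
eef_pos: [0.5566, -0.2255, 0.3242]
orientation: [0.001, 0.729, 0.685, 0.0]
ft_force: [0.4, 0.5, 0.8]
finger_gap: 0.047
time_s: 52.72
eef_pos: [0.4393, -0.1051, 0.3223]
orientation: [0.001, 0.728, 0.686, 0.001]
ft_force: [0.4, -1.6, -0.1]
finger_gap: 0.0467
[ 0.439 -0.105  0.322] [ 0.262 -0.73  -0.263] 0.04698718637794224
pan_handle [([228.1, 229.5], 0.3, array([0.536, 0.147, 0.074]))]
cup_mid [([244.6, 277.3], 0.87, array([0.426, 0.106, 0.046])), ([229.4, 222.3], 0.8, array([0.558, 0.149, 0.046])), ([190.7, 278.4], 0.64, array([0.421, 0.235, 0.046])), ([135.6, 254.1], 0.61, array([0.476, 0.371, 0.046])), ([182.5, 207.4], 0.6, array([0.593, 0.266, 0.046]))]
pad [([229.0, 232.5], 0.94, array([0.539, 0.155, 0.   ])), ([455.7, 213.4], 0.26, array([ 0.6  , -0.416,  0.   ]))]
[([263.1, 184.9], 0.68), ([219.6, 219.2], 0.66), ([259.1, 205.5], 0.52)]
```

View pics/end.png

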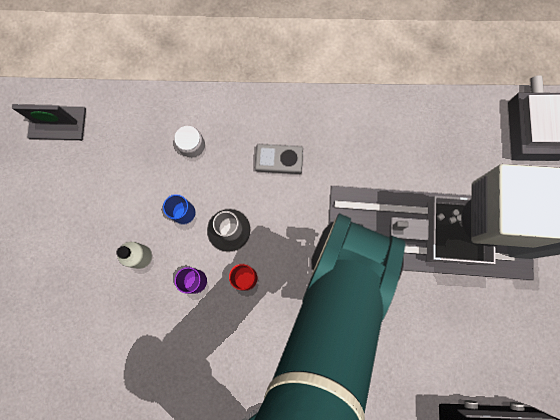

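```bash
python3 -c "
from station import env,cams,job
print(env.sense()['time_s']); print(job.sign_off())"
```

```text
53.025
the job is handed in; nothing more can be done
None
```

I pulled the pan out to its stop and tipped the steel cup over its near rim so the blanks poured into the pan. I then stood the cup back on its pad, pushed the pan home and handed the job in at 53 s of the 72 s allowed. The sign-off gives no verdict.

Because the tool cannot tilt, I tipped the cup in a light grip by pushing it over the pan's rim. To right it again, I eased the grip so it swung down by itself.

**What went wrong on the way:**
- The first grasp of the pan handle closed too late and missed.
- The first tip did not pour. The second did: the weight at the wrist fell from 3.2 N to 1.6 N, which is about an empty cup.

**Last checks:**
- **Cup:** it stands upright and let go, and its mouth in the last top picture puts it about 8 mm from the pad's centre. The network's cup point was about 15 to 20 mm off the pad's centre, within the 30 mm limit.
- **Pan:** it was pushed 200 mm back until it met its stop with a 19 N reaction. Its handle shows at about (400,224) in the last picture, where a fully home pan should have it.
- **Blanks:** I did not count all eight one by one. The networks found no blanks in the pan, and I saw bright spots and a cluster inside it and none on the table.
- **Bottle, tin and meter:** they show in the last picture where they stood at the start.
- **Tip angle:** I never measured it directly; the pour and the cup's outline in the side camera (about 110 to 130 degrees) say it was well past 70 degrees.

I viewed 14 pictures against the budget of 10, because the cup's angle in the grip was hard to judge.

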